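# Flip the cooling flag of the green bowl from hot to cool

## Task

The green glass bowl has cooled, so mark its cooling bay as safe to handle: with the fingertips push the red flag in front of the green bowl up and over its pivot, away from you, until it lies flat on the far side with its green face up, then let go. Turn it steadily: do not grip it or flick it over. Leave the flags of the other two bays, the glass and everything else on the bench as they are.

Things in the scene. Friction and masses are not known exactly. Their poses are not given: they have to be found in the camera images.
- green_bowl: round bowl of deep green glass, 130 mm across the rim, 58 mm high, standing on its cooling bay; origin at the centre of its underside, z up
- pale_vase: pale frosted glass vase with a wavy rim, about 100 mm across the top and 110 mm high, standing on its cooling bay; origin at the centre of its underside
- grey_dish: flat round dish of dark grey glass, 150 mm across, 28 mm high, standing on its cooling bay; origin at the centre of its underside
- flag_bowl_stand: fixed stand of the status flag in front of the green bowl's bay: dark steel base plate 85 x 75 x 12 mm, a 12 mm post and, under the pivot, a bar 12 mm wide reaching 41 mm to either side (top face 8 mm below the pivot axis) on which the flag rests by rubber buttons. Origin under the middle of the base on the bench; x points away from the robot's side towards the bay, y along the pivot axis, z up. Its yaw differs from start to start
- flag_bowl_pivot (a point): middle of the pivot axis of the flag at the green bowl, 110 mm above the bench; axes as the stand's (the pivot axis is y)
- flag_bowl_edge (a point): middle of the outer end of the free edge of that flag, 83 mm from the pivot axis; it moves with the flag. The flag is a plate 4 mm thick and 70 mm wide that begins 8 mm from the axis, two panels back to back with a flush 3 mm black trim along the free edge; weight about 55 g, the space under its outer half is free down to the base plate
- flag_bowl (a joint): angle of that flag in rad. 0: it lies level, pointing from the pivot towards the robot (the stand's -x), its red face with a white bar up. It grows as the free end is raised: pi/2 is upright, pi (3.14, its stop) is level on the far side, pointing towards the bay, green face with a white tick up. The hinge is a friction hinge: the flag stays at whatever angle it is left; turning it takes about 1 N at the free edge. It starts between 0 and 0.3
- flag_vase (a joint): angle in rad of the same kind of flag at the pale vase's bay, measured likewise; it starts near 0 (red up) and stays so
- flag_dish (a joint): angle in rad of the same kind of flag at the grey dish's bay, measured likewise; it starts near pi (green up) and stays so
- flag_vase_pivot (a point): middle of the pivot axis of the flag at the pale vase, 110 mm above the bench
- flag_dish_pivot (a point): middle of the pivot axis of the flag at the grey dish, 110 mm above the bench
- flag_bowl_red: red panel with a white bar, 75 x 70 x 2 mm, one of the two faces of the green bowl's flag; turns with the flag. Origin on the pivot axis, x pointing from the free edge to the pivot, z out of the red face
- flag_bowl_green: green panel with a white tick, same size, the flag's other face; same origin and axes, so z points into the panel
- bay_bowl: fixed cooling bay of the green bowl: cream kiln shelf 180 x 180 mm on short props, top 50 mm above the bench; origin under its centre on the bench. Its flag stand stands about 190 to 225 mm in front of the centre, on the robot's side. The bays of the pale vase and the grey dish are alike; the three stand side by side about 285 mm apart, in changing order
- frit_jar: small jar of pale blue-green glass grains with an aluminium cap, 48 mm diameter, 60 mm high, standing between the flags; origin at the centre of its underside
- kiln_prop: cream ceramic kiln prop, a cylinder 32 mm diameter, 50 mm high, standing between the flags; origin at the centre of its underside
- steel_ring: stainless casting ring, 90 mm diameter, 35 mm high, standing at the left of the bays; origin at the centre of its underside
- glue_brush: flat brush with a wooden handle, about 185 mm long and 14 mm high, lying at the right of the bays; origin on the bench under its middle

How it is judged:
By the outcome, as a careful person would: the job done as asked, in the order asked, and still so for the second after the job is handed in, with the robot touching nothing.
It also fails if it takes over 42 s, if anything falls off the work surface, if the arm or the gripper's body presses on something with over 40 N, if the wrist force passes 120 N, or if a joint passes its speed limit or range.

## Robot

A 6-joint arm with a two-finger parallel gripper is mounted at the origin on the work surface. World frame = base frame: x ahead of the robot, y to its left, z up, the work surface at z = 0. Lengths are in m, angles in rad, forces in N, time in s.
With the tool pointing down it reaches from about 0.325 to 0.85 m from the base axis. Payload 15.5 kg.
Tool frame: the origin (TCP) lies between the finger pads; the fingertips stand 25 mm ahead of it and the grasp point (between the pads) lies 6 mm ahead of it; z points along the fingers, x is the direction in which the jaws open and shut, and the axes are right-handed (so a half turn about z gives the same grasp; the last joint's range is limited). The gripper opens to 91 mm and grips with 3 to 60 N. Pads are 32 mm wide; open, the fingers measure 118 mm over their backs; the gripper's body (76 mm by 178 mm) begins 60 mm behind the grasp point.
Start: joints at [-1.234, 0.494, 1.345, -0, 1.302, -0.096], TCP at [0.262, -0.568, 0.239] pointing down, gripper open.
Joint ranges: [-2.91, 2.91], [-0.82, 2.16], [0.22, 2.67], [-1.22, 4.37], [0.12, 2.79], [-3.08, 3.08]. Speed limits (rad/s): [1.89, 1.89, 2.57, 3.01, 3.01, 3.01].

## Interface

Orientations are given as a unit quaternion [w, x, y, z].
In Python, from workcell import arm, eyes gives the robot as it stands. The module is installed in compiled form; this text tells all that it offers.
- The arm moves only by the shell command python3 -m jog 'ROWS' [OPENING] [FORCE]. ROWS is a JSON object of lists of equal length, an entry for each row: "dp": the shift along the tool's x, y, z in m, a list of three; "rotation": the turn, a rotation vector about the tool's x, y, z in rad, a list of three. A call has 1 to 8 rows; each row shifts and turns the pose as measured when the row begins, along the tool's axes as they then stand; what a row does not reach is not made up. A row lasts 1/8 s, in which the tool goes at most 62.5 mm and 10.7 degrees, less where a joint would pass 70% of its speed; a pose out of reach is approached as far as the arm can. A call with a gripper value outside its range is refused whole. OPENING is the closure, from 0 (fully open) to 1 (shut), set as the call begins (- or left out, the last holds). The fingers move at their own pace and stop on an object; FORCE is the grip in N (left out, the last holds). Time passes only in rows, so rows that do not move let the fingers close. It gives the time, the measured TCP pose, the force and the opening at its end, in the units of the state.
- arm.get_state(): the state, without advancing time (a new reading comes with each control period).
- eyes.camera(name): name is "scene" or "top" or "wrist"; returns the picture (400x640x3 uint8, red, green, blue); there is no depth.
- eyes.get_calibration(name): a dict with "fx", "fy", "cx", "cy" (pixels), "extrinsics" (4x4, takes a point from world to camera coordinates); the wrist camera has in their place "mount" (4x4, takes a point from camera to tool coordinates, whose origin is the TCP and whose axes are the tool frame's). Camera axes: x right, y down, z forward; pixel columns grow to the right and rows downward; lengths in m; the calibration is good to about 2 mm. A picture is of the moment at which its call begins: read the wrist's pose just before it. get_calibration takes no time and is no camera call.
- arm.sign_off(): hands the job in, once; it reports no verdict.
The state is a dict: "t": time; "q": joint angles; "qvel": joint speeds; "joint_efforts": joint torques, N m; "eef_pos": TCP position; "eef_rot": TCP orientation; "contact_force": force on the tool from outside, world axes, zero at the start; "wrist_torque": the same for the moment, N m; "grip_width": finger opening in m.
Only numpy, scipy, OpenCV 4.12 (cv2) and the standard library are available. Lean on these libraries where they do the work, as an engineer would, in place of code of your own. Each camera call takes 0.05 s, during which the arm holds its last target.

## Working session

There is one attempt and no reset: what is moved stays moved. The work goes in short steps, Python scripts to look and compute and a shell command to move; the robot and the scene stay as the last step left them, time stands still between calls to the robot, and variables do not carry over. Pictures are saved under pics/ and viewed, and the job is handed in when it is done.

```bash
mkdir -p pics
python3 - <<'E'
from workcell import arm, eyes
import cv2, numpy as np
s=arm.get_state(); print({k:np.round(v,3).tolist() for k,v in s.items()})
for n in ("scene","top"):
    im=eyes.camera(n); cv2.imwrite(f"pics/{n}0.png",im[:,:,::-1])
    c=eyes.get_calibration(n); print(n,c)
print(eyes.get_calibration("wrist"))
E
```

```text
{'t': 0.0, 'q': [-1.235, 0.494, 1.346, -0.0, 1.302, -0.095], 'qvel': [0.0, -0.0, 0.001, -0.002, -0.001, -0.0], 'joint_efforts': [-0.002, -87.881, -38.186, 0.07, 0.053, -0.0], 'eef_pos': [0.261, -0.567, 0.238], 'eef_rot': [-0.0, 0.842, -0.539, -0.001], 'contact_force': [0.403, -0.421, 0.587], 'wrist_torque': [-0.033, 0.036, -0.042], 'grip_width': 0.091}
scene {'fx': 410.5793862880317, 'fy': 410.5793862880317, 'cx': 316.4520994872653, 'cy': 205.70015663295675, 'extrinsics': array([[ 0.13349161,  0.99080031,  0.02224276, -0.09933365],
       [ 0.576225  , -0.05933624, -0.81513432, -0.25363399],
       [-0.80631553,  0.12163043, -0.5788448 ,  1.65767418],
       [ 0.        ,  0.        ,  0.        ,  1.        ]])}
top {'fx': 430.4572537362664, 'fy': 430.4572537362664, 'cx': 324.6779618758117, 'cy': 202.23027843031792, 'extrinsics': array([[-0.00336244, -0.99995059,  0.00935466, -0.00538691],
       [-0.99249639,  0.00219367, -0.12225429,  0.61999593],
       [ 0.12222773, -0.00969554, -0.99245472,  1.35886791],
       [ 0.        ,  0.        ,  0.        ,  1.        ]])}
{'fx': 280.8503847457323, 'fy': 280.8503847457323, 'cx': 322.24137575710165, 'cy': 204.1901755782414, 'mount': array([[ 9.99999867e-01,  1.91346844e-04, -4.79274343e-04,
         2.28397711e-05],
       [-6.52725493e-05,  9.68158034e-01,  2.50339802e-01,
        -7.02912196e-02],
       [ 5.11915037e-04, -2.50339737e-01,  9.68157918e-01,
        -1.45113391e-01],
       [ 0.00000000e+00,  0.00000000e+00,  0.00000000e+00,
         1.00000000e+00]])}
```

View pics/scene0.png

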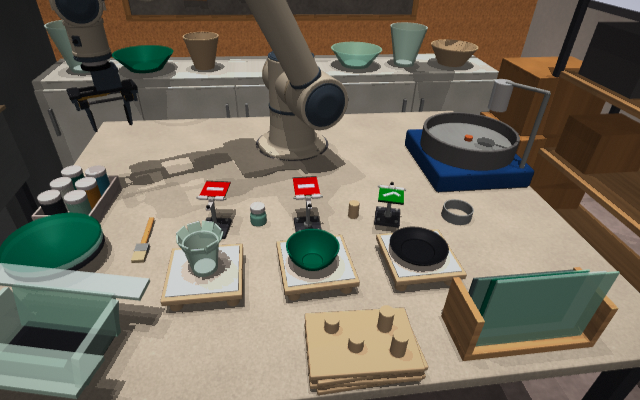

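View pics/top0.png

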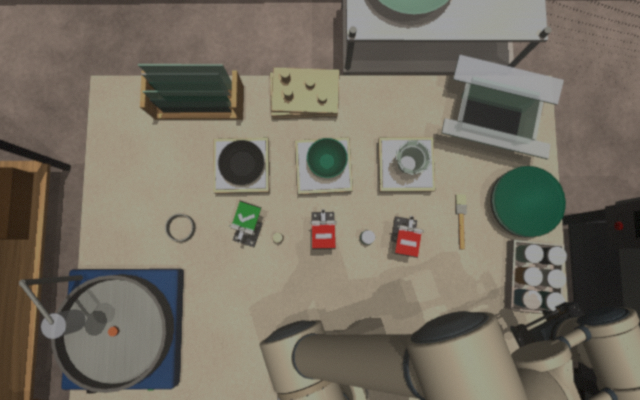

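The top view shows the bowl's red flag at about (323,236) and the scene view shows it at about (307,187). The vase flag is to its right in the top view at (407,243), and the dish's green flag is at (247,217). Next I triangulate the red panel.

```bash
cat > h.py <<'E'
import cv2, numpy as np
from workcell import arm, eyes
def P(n):
    c=eyes.get_calibration(n); K=np.array([[c['fx'],0,c['cx']],[0,c['fy'],c['cy']],[0,0,1]]); return K@c['extrinsics'][:3]
def redquad(im,box):
    x0,y0,x1,y1=box; h=cv2.cvtColor(im,cv2.COLOR_RGB2HSV)
    m=(((h[...,0]<8)|(h[...,0]>172))&(h[...,1]>150)&(h[...,2]>80)).astype(np.uint8)*255
    z=np.zeros_like(m); z[y0:y1,x0:x1]=m[y0:y1,x0:x1]
    z=cv2.morphologyEx(z,cv2.MORPH_CLOSE,np.ones((9,9)))
    c=max(cv2.findContours(z,cv2.RETR_EXTERNAL,cv2.CHAIN_APPROX_NONE)[0],key=cv2.contourArea)
    h=cv2.convexHull(c)
    q=cv2.approxPolyN(h,4)[0] if hasattr(cv2,'approxPolyN') else cv2.boxPoints(cv2.minAreaRect(h))
    return q.astype(float)
E
python3 - <<'E'
from h import *
for n,b in (("top",(295,200,355,262)),("scene",(280,160,335,210))):
    im=cv2.imread(f"pics/{n}0.png")[:,:,::-1].copy()
    print(n,redquad(im,b).tolist())
    x0,y0,x1,y1=b
    cv2.imwrite(f"pics/{n}z.png",cv2.resize(im[y0:y1,x0:x1,::-1],None,fx=9,fy=9,interpolation=cv2.INTER_CUBIC))
def tri(a,b):
    X=cv2.triangulatePoints(P("top"),P("scene"),np.array(a,float),np.array(b,float)); return (X[:3]/X[3]).ravel()
E
```

```text
top [[334.0, 247.0], [312.0, 247.0], [312.0, 226.0], [334.0, 223.0]]
scene [[316.0, 177.0], [320.0, 194.0], [295.0, 194.0], [292.0, 177.0]]
```

View pics/topz.png

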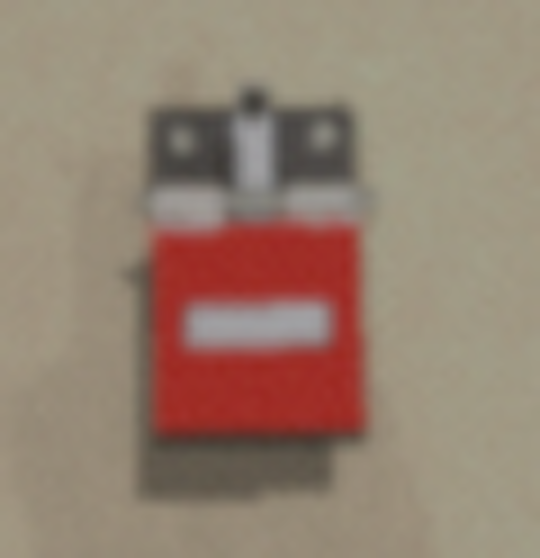

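View pics/scenez.png

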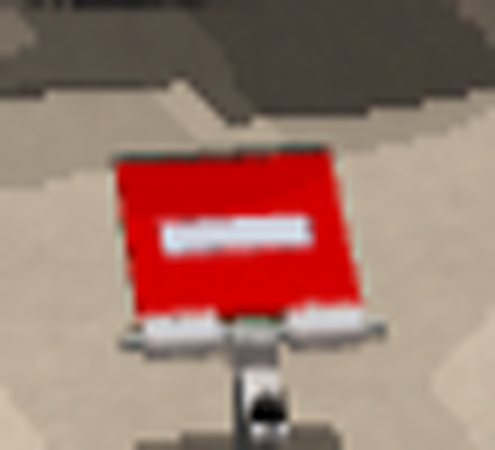

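Run:
```python
from h import *
def tri(a,b):
    X=cv2.triangulatePoints(P("top"),P("scene"),np.array(a,float).reshape(2,1),np.array(b,float).reshape(2,1)); return (X[:3]/X[3]).ravel()
pl=tri((311.4,224.6),(319.3,193.7)); pr=tri((334.3,224.2),(295.1,194.8))
fl=tri((311.7,247.5),(316.2,176.4)); fr=tri((335.1,247.5),(292.5,177.3))
# pivot rod ends (pale tube): top (150,204),(362,200); scene (372,328),(130,343)
for n,v in zip("pl pr fl fr".split(),(pl,pr,fl,fr)): print(n,v.round(4))
z=lambda x,y,b:(b[0]+x/9-.5,b[1]+y/9-.5)
a=tri(z(140,205,(295,200)),z(382,328,(280,160))); b=tri(z(370,200,(295,200)),z(123,343,(280,160)))
print("rod",a,b,(a+b)/2,np.arctan2(*(a-b)[[0,1]]))
f=(fl+fr)/2;p=(pl+pr)/2;print("len",np.linalg.norm(f-p),"tilt",np.arcsin((f-p)[2]/np.linalg.norm(f-p)), "yaw dir",np.arctan2((p-f)[1],(p-f)[0]),"axis yaw",np.arctan2(-(pl-pr)[0],(pl-pr)[1]),np.arctan2(-(fl-fr)[0],(fl-fr)[1]))
```

```text
pl [0.5421 0.0337 0.1112]
pr [ 0.5431 -0.0357  0.1128]
fl [0.4724 0.0331 0.1261]
fr [ 0.4722 -0.0369  0.1271]
rod [0.54963341 0.03894996 0.10825929] [ 0.55092116 -0.04078562  0.10891942] [ 0.55027728 -0.00091783  0.10858936] -0.016148878323319574
len 0.0718377195819745 tilt 0.20395727816788883 yaw dir 0.013035312046810294 axis yaw 0.014533163971782604 -0.003195521666320032
```

```bash
cat >> h.py <<'E'
from scipy.spatial.transform import Rotation as R
def pose():
    s=arm.get_state(); w,x,y,z=s['eef_rot']; return s,np.array(s['eef_pos']),R.from_quat([x,y,z,w])
Rd=lambda t:R.from_matrix(np.array([[0,-np.cos(t),np.sin(t)],[-1,0,0],[0,-np.sin(t),-np.cos(t)]]))
def plan(targets):
    """targets: list of (pos, R); print rows from the current pose, assuming each is reached"""
    s,p,r=pose(); d=[];q=[]
    for tp,tr in targets:
        d.append([round(float(v),4) for v in r.inv().apply(np.array(tp)-p)]); q.append([round(float(v),3) for v in (r.inv()*tr).as_rotvec()])
        p,r=np.array(tp),tr
    import json; print(json.dumps({"dp":d,"rotation":q}))
def line(tp,tr,n):
    s,p,r=pose(); v=(r.inv()*tr).as_rotvec()
    return [(p+(np.array(tp)-p)*k/n, r*R.from_rotvec(v*k/n)) for k in range(1,n+1)]
E
python3 - <<'E'
from h import *
L=line([0.38,-0.001,0.22],Rd(0),14); plan(L[:8])
E
```

```text
{"dp": [[-0.0332, -0.0246, 0.0014], [-0.0339, -0.0236, 0.0014], [-0.0346, -0.0225, 0.0013], [-0.0353, -0.0214, 0.0013], [-0.036, -0.0203, 0.0013], [-0.0366, -0.0192, 0.0013], [-0.0372, -0.0181, 0.0013], [-0.0377, -0.0169, 0.0013]], "rotation": [[0.0, 0.0, 0.031], [0.0, 0.0, 0.031], [0.0, 0.0, 0.031], [0.0, 0.0, 0.031], [0.0, 0.0, 0.031], [0.0, 0.0, 0.031], [0.0, 0.0, 0.031], [0.0, 0.0, 0.031]]}
```

```bash
python3 -m jog '{"dp":[[-0.033,-0.025,0.001],[-0.034,-0.024,0.001],[-0.035,-0.022,0.001],[-0.035,-0.021,0.001],[-0.036,-0.020,0.001],[-0.037,-0.019,0.001],[-0.037,-0.018,0.001],[-0.038,-0.017,0.001]],"rotation":[[0,0,0.031],[0,0,0.031],[0,0,0.031],[0,0,0.031],[0,0,0.031],[0,0,0.031],[0,0,0.031],[0,0,0.031]]}' 1 10
python3 - <<'E'
from h import *
print(pose()[1]); L=line([0.38,-0.001,0.22],Rd(0.3),8); plan(L)
E
```

```text
t: 1.1
eef_pos: [0.3299, -0.2354, 0.2285]
eef_rot: [-0.001, 0.765, -0.644, -0.002]
contact_force: [0.5, -0.4, 0.4]
grip_width: 0.014
[ 0.32990387 -0.2353686   0.22854112]
{"dp": [[-0.0278, -0.0112, 0.0012], [-0.028, -0.0105, 0.0015], [-0.0282, -0.0099, 0.0017], [-0.0285, -0.0092, 0.002], [-0.0287, -0.0085, 0.0022], [-0.0288, -0.0078, 0.0024], [-0.029, -0.0071, 0.0026], [-0.0292, -0.0064, 0.0028]], "rotation": [[0.038, 0.004, 0.021], [0.038, 0.004, 0.021], [0.038, 0.004, 0.021], [0.038, 0.004, 0.021], [0.038, 0.004, 0.021], [0.038, 0.004, 0.021], [0.038, 0.004, 0.021], [0.038, 0.004, 0.021]]}
```

```bash
python3 -m jog '{"dp":[[-0.028,-0.011,0.001],[-0.028,-0.011,0.002],[-0.028,-0.010,0.002],[-0.029,-0.009,0.002],[-0.029,-0.009,0.002],[-0.029,-0.008,0.002],[-0.029,-0.007,0.003],[-0.029,-0.006,0.003]],"rotation":[[0.038,0.004,0.021],[0.038,0.004,0.021],[0.038,0.004,0.021],[0.038,0.004,0.021],[0.038,0.004,0.021],[0.038,0.004,0.021],[0.038,0.004,0.021],[0.038,0.004,0.021]]}'
python3 - <<'E'
from h import *
s,p,r=pose();print(p,s['q'].round(3) if hasattr(s['q'],'round') else s['q'])
M=r.as_matrix(); print(M.round(3))
im=eyes.camera("wrist"); cv2.imwrite("pics/w1.png",im[:,:,::-1])
# path geometry
piv=np.array([0.551,0.110])
d=lambda t:np.array([np.sin(t),-np.cos(t)]); f=lambda t:np.array([np.cos(t),np.sin(t)])
def C(th,t,L=.02,off=.002):
    u=np.array([-np.cos(th),np.sin(th)]); n=np.array([-np.sin(th),-np.cos(th)])
    E=piv+.083*u+off*n
    return E+d(t)*L if th+t<np.pi/2 else E-u*L
for t in (.5,.6):
    c=C(0.2,t); tcp=c-.025*d(t)-.016*f(t); print(t,c,tcp)
E
```

```text
t: 2.1
eef_pos: [0.381, 0.0086, 0.2192]
eef_rot: [0.11, -0.697, 0.7, -0.11]
contact_force: [0.4, -0.3, -0.5]
grip_width: 0.0005
[0.38104178 0.00862136 0.21920512] [-0.182  0.055  2.146  0.092  0.635  1.327]
[[-0.004 -0.951  0.308]
 [-1.     0.004 -0.001]
 [-0.    -0.308 -0.951]]
0.5 [0.47884565 0.10697777] [0.45281869 0.12124653]
0.6 [0.48054998 0.10802271] [0.45322855 0.11962182]
```

View pics/w1.png

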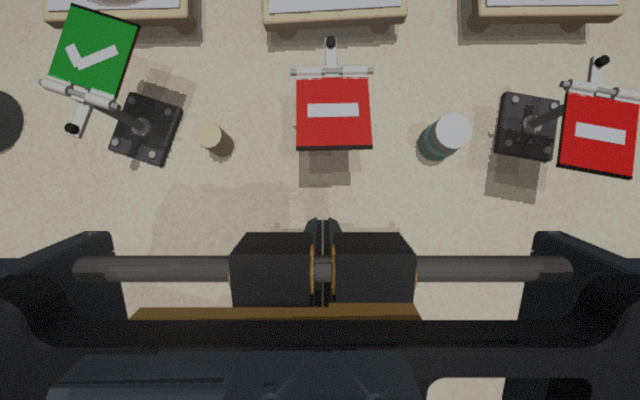

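Run:
```python
from h import *
s,p,r=pose(); c=eyes.get_calibration("wrist"); M=c['mount']
def ray(u,v,z):
    k=r.apply(M[:3,:3]@[(u-c['cx'])/c['fx'],(v-c['cy'])/c['fy'],1]); o=p+r.apply(M[:3,3]); return o+k*(z-o[2])/k[2]
print("rod",ray(291,72,.11),ray(373,70,.11),"edge",ray(297,150,.126),ray(371.5,150,.126))
plan(line([0.415,-0.001,0.112],Rd(0.5),8))
```

```text
rod [0.5491678 0.0410538 0.11     ] [ 0.55070178 -0.03976668  0.11      ] edge [0.46709481 0.03367188 0.126     ] [ 0.46670601 -0.0341716   0.126     ]
{"dp": [[0.0015, -0.0, 0.014], [0.0015, 0.0003, 0.014], [0.0015, 0.0006, 0.014], [0.0015, 0.001, 0.014], [0.0015, 0.0013, 0.014], [0.0015, 0.0016, 0.0139], [0.0015, 0.0019, 0.0139], [0.0015, 0.0023, 0.0138]], "rotation": [[0.023, -0.0, -0.001], [0.023, -0.0, -0.001], [0.023, -0.0, -0.001], [0.023, -0.0, -0.001], [0.023, -0.0, -0.001], [0.023, -0.0, -0.001], [0.023, -0.0, -0.001], [0.023, -0.0, -0.001]]}
```

The wrist view shows the flag dead ahead: rod ends at (291,72) and (373,70), free edge at row 150. It agrees with the stereo result, with the pivot at about (0.550, 0, 0.110).

```bash
python3 -m jog '{"dp":[[0.001,0,0.014],[0.001,0,0.014],[0.001,0.001,0.014],[0.001,0.001,0.014],[0.001,0.001,0.014],[0.001,0.002,0.014],[0.001,0.002,0.014],[0.001,0.002,0.014]],"rotation":[[0.023,0,-0.001],[0.023,0,-0.001],[0.023,0,-0.001],[0.023,0,-0.001],[0.023,0,-0.001],[0.023,0,-0.001],[0.023,0,-0.001],[0.023,0,-0.001]]}'
cat >> h.py <<'E'
piv=np.array([0.550,0.110])
d=lambda t:np.array([np.sin(t),-np.cos(t)]); f=lambda t:np.array([np.cos(t),np.sin(t)])
def tcp(th,t,L=.02,off=.002):
    u=np.array([-np.cos(th),np.sin(th)]); n=np.array([-np.sin(th),-np.cos(th)])
    E=piv+.083*u+off*n
    c=E+d(t)*L if th+t<np.pi/2 else E-u*L
    q=c-.025*d(t)-.016*f(t); return [q[0],0.0,q[1]]
def tilt():
    s,p,r=pose(); z=r.as_matrix()[:,2]; return np.arctan2(z[0],-z[2])
E
python3 - <<'E'
from h import *
s,p,r=pose(); print(p,tilt(),np.round(s['q'],3))
T=[]; 
L=line(tcp(.2,.5),Rd(.5),4)
plan(L+[(tcp(a,.5),Rd(.5)) for a in (.27,.34,.41,.48)])
E
```

```text
t: 3.15
eef_pos: [0.4102, 0.0127, 0.1379]
eef_rot: [-0.173, 0.692, -0.684, 0.153]
contact_force: [0.4, 0.2, -0.0]
grip_width: 0.0001
[0.41016313 0.01271026 0.13787963] 0.46465077065193094 [-0.218  0.307  2.346  1.275  0.133  0.096]
{"dp": [[0.0035, -0.0074, 0.0083], [0.0034, -0.0074, 0.0084], [0.0033, -0.0073, 0.0085], [0.0033, -0.0072, 0.0086], [-0.0, -0.0038, -0.0044], [0.0, -0.0041, -0.0041], [0.0, -0.0044, -0.0038], [0.0, -0.0046, -0.0035]], "rotation": [[0.009, 0.008, 0.001], [0.009, 0.008, 0.001], [0.009, 0.008, 0.001], [0.009, 0.008, 0.001], [-0.0, 0.0, -0.0], [0.0, 0.0, 0.0], [0.0, 0.0, 0.0], [0.0, 0.0, 0.0]]}
```

The wrist is near its q5 limit at tilt 0.46, so I back off to a tilt of about 0.3.

Run:
```python
from h import *
plan(line([0.415,0,0.145],Rd(.28),5))
```

```text
{"dp": [[0.0025, -0.0015, -0.0009], [0.0025, -0.0015, -0.001], [0.0025, -0.0014, -0.001], [0.0025, -0.0014, -0.001], [0.0025, -0.0014, -0.0011]], "rotation": [[-0.037, 0.006, 0.002], [-0.037, 0.006, 0.002], [-0.037, 0.006, 0.002], [-0.037, 0.006, 0.002], [-0.037, 0.006, 0.002]]}
```

```bash
python3 -m jog '{"dp":[[0.002,-0.001,-0.001],[0.002,-0.001,-0.001],[0.003,-0.001,-0.001],[0.003,-0.001,-0.001],[0.003,-0.001,-0.001]],"rotation":[[-0.037,0.006,0.002],[-0.037,0.006,0.002],[-0.037,0.006,0.002],[-0.037,0.006,0.002],[-0.037,0.006,0.002]]}'
python3 - <<'E'
from h import *
s,p,r=pose(); print(p,tilt(),np.round(s['q'],3)); print(tcp(.2,.3),tcp(.2,.35))
plan(line([0.422,0,.124],Rd(.3),6))
E
```

```text
t: 3.78
eef_pos: [0.4139, 0.005, 0.1434]
eef_rot: [-0.116, 0.702, -0.695, 0.105]
contact_force: [0.5, 0.7, 0.4]
grip_width: 0.0009
[0.41387488 0.00502012 0.14337594] 0.31371218372145215 [-0.193  0.277  2.201  0.212  0.365  1.182]
[np.float64(0.45149415051827047), 0.0, np.float64(0.12457778043935422)] [np.float64(0.4515126829347515), 0.0, np.float64(0.12373991994525727)]
{"dp": [[0.0009, -0.0003, 0.0035], [0.0009, -0.0003, 0.0035], [0.0009, -0.0003, 0.0035], [0.0009, -0.0003, 0.0035], [0.0009, -0.0003, 0.0035], [0.0008, -0.0003, 0.0035]], "rotation": [[-0.002, 0.003, 0.001], [-0.002, 0.003, 0.001], [-0.002, 0.003, 0.001], [-0.002, 0.003, 0.001], [-0.002, 0.003, 0.001], [-0.002, 0.003, 0.001]]}
```

```bash
python3 -m jog '{"dp":[[0.002,-0.001,0.007],[0.002,-0.001,0.007],[0.002,-0.001,0.007],[0,0,0.001]],"rotation":[[-0.004,0.004,0.002],[-0.004,0.004,0.002],[-0.004,0.004,0.002],[0,0,0]]}'
python3 - <<'E'
from h import *
s,p,r=pose(); print(p,tilt(),np.round(s['q'],3)); 
plan(line(tcp(.2,.3),Rd(.3),4)+[(tcp(a,.3),Rd(.3)) for a in (.27,.34,.41,.48)])
im=eyes.camera("scene"); cv2.imwrite("pics/s1.png",cv2.resize(im[100:260,200:420,::-1],None,fx=3.5,fy=3.5))
E
```

```text
t: 4.28
eef_pos: [0.4241, -0.0009, 0.1214]
eef_rot: [-0.108, 0.7, -0.698, 0.105]
contact_force: [0.2, 0.5, 0.1]
grip_width: 0.0001
[ 0.4241341  -0.00091608  0.12142133] 0.3019298148183036 [-0.19   0.345  2.198  0.2    0.309  1.197]
{"dp": [[-0.0002, -0.0068, 0.0013], [-0.0002, -0.0068, 0.0013], [-0.0002, -0.0068, 0.0013], [-0.0002, -0.0068, 0.0013], [0.0, -0.0028, -0.0051], [0.0, -0.0032, -0.0049], [0.0, -0.0035, -0.0046], [0.0, -0.0038, -0.0044]], "rotation": [[-0.0, 0.001, 0.0], [-0.0, 0.001, 0.0], [-0.0, 0.001, 0.0], [-0.0, 0.001, 0.0], [-0.0, 0.0, 0.0], [0.0, 0.0, 0.0], [0.0, 0.0, 0.0], [0.0, 0.0, 0.0]]}
```

View pics/s1.png

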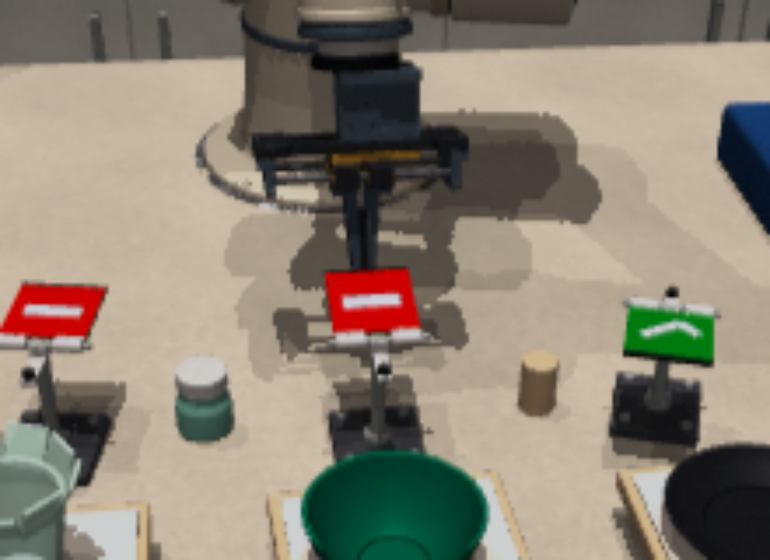

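The fingertips are behind and below the free edge, at (365,260) in the crop. Now I hook under it and start lifting.

```bash
python3 -m jog '{"dp":[[0,-0.007,0.002],[0,-0.007,0.002],[0,-0.007,0.002],[0,-0.007,0.001],[0,-0.003,-0.005],[0,-0.003,-0.005],[0,-0.004,-0.004]],"rotation":[[0,0,0],[0,0,0],[0,0,0],[0,0,0],[0,0,0],[0,0,0],[0,0,0]]}'
python3 - <<'E'
from h import *
s,p,r=pose(); print(p,tilt(),np.round(s['q'],3),s['wrist_torque']); 
im=eyes.camera("wrist"); cv2.imwrite("pics/w2.png",im[:260,180:480,::-1].repeat(2,0).repeat(2,1))
im=eyes.camera("scene"); cv2.imwrite("pics/s2.png",cv2.resize(im[140:230,250:360,::-1],None,fx=6,fy=6))
E
```

```text
t: 5.2
eef_pos: [0.4558, 0.0002, 0.1385]
eef_rot: [-0.105, 0.7, -0.699, 0.101]
contact_force: [-8.2, -1.8, 1.7]
grip_width: 0.0006
[4.55781470e-01 2.25154990e-04 1.38488389e-01] 0.2915638157924513 [-0.171  0.333  2.098  0.133  0.428  1.284] [-0.18063432  1.26258212 -0.05530502]
```

View pics/w2.png

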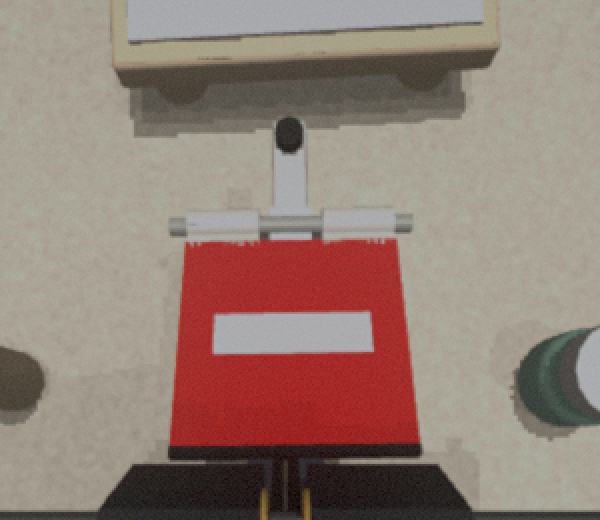

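View pics/s2.png

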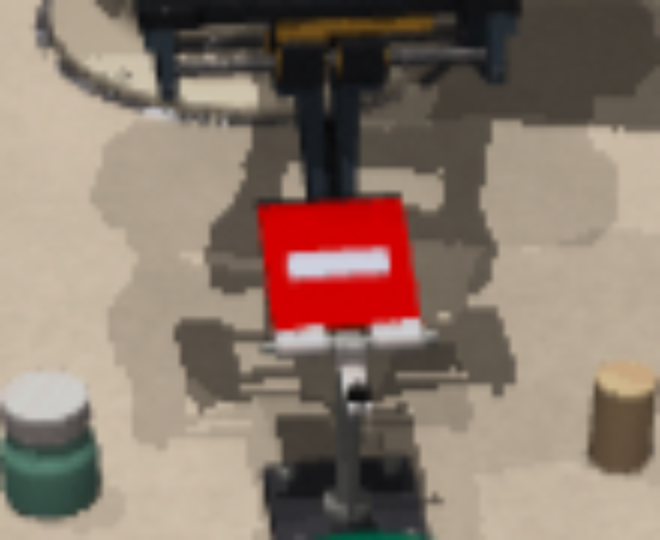

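```bash
cat >> h.py <<'E'
def theta_wrist(u,v,r0=.083):
    s,p,r=pose(); c=eyes.get_calibration("wrist"); M=c['mount']
    k=r.apply(M[:3,:3]@[(u-c['cx'])/c['fx'],(v-c['cy'])/c['fy'],1]); o=p+r.apply(M[:3,3])
    a=np.array([o[0]-piv[0],o[2]-piv[1]]); b=np.array([k[0],k[2]])
    out=[]
    for l in np.roots([b@b,2*a@b,a@a-r0**2]):
        q=a+l*b; out.append(np.round(np.arctan2(np.real(q[1]),-np.real(q[0])),3) if np.isreal(l) else l)
    return out
E
python3 - <<'E'
from h import *
print(theta_wrist(327,222.5,.080), theta_wrist(327,228,.083))
for a in (.3,.35,.4,.5):print(a,tcp(a,.3))
E
```

```text
[np.float64(-0.388), np.float64(0.439)] [np.float64(-0.342), np.float64(0.432)]
0.3 [np.float64(0.45335304612993566), 0.0, np.float64(0.13266586331368654)]
0.35 [np.float64(0.45458328435944034), 0.0, np.float64(0.1366301317321543)]
0.4 [np.float64(0.4560101159538269), 0.0, np.float64(0.14052795956265882)]
0.5 [np.float64(0.45943881142657433), 0.0, np.float64(0.14808551371941472)]
```

The flag is turning (θ≈0.43) and the geometry matches. I continue the arc.

```bash
cat >> h.py <<'E'
def tt(a): return float(np.interp(a,[0,.4,.7,1.25,3.1],[.3,.3,.35,.3,-.08]))
def arc(ths,L=.025,off=.002): plan([(tcp(a,tt(a),L,off),Rd(tt(a))) for a in ths])
E
python3 - <<'E'
from h import *
arc(np.arange(.5,1.05,.08))
E
```

```text
{"dp": [[0.0002, -0.0057, -0.0027], [0.0, -0.0049, -0.0043], [0.0, -0.0053, -0.0038], [0.0, -0.0057, -0.0034], [0.0, -0.0059, -0.0031], [0.0, -0.0061, -0.0027], [0.0, -0.0063, -0.0022]], "rotation": [[0.024, 0.006, 0.001], [0.013, 0.0, 0.0], [0.013, 0.0, 0.0], [0.003, 0.0, 0.0], [-0.007, 0.0, 0.0], [-0.007, 0.0, 0.0], [-0.007, 0.0, 0.0]]}
```

```bash
python3 -m jog '{"dp":[[0,-0.0055,-0.003],[0,-0.005,-0.004],[0,-0.005,-0.004],[0,-0.0055,-0.0035],[0,-0.006,-0.003],[0,-0.006,-0.0025],[0,-0.006,-0.002]],"rotation":[[0.02,0.006,0.001],[0.013,0,0],[0.013,0,0],[0.003,0,0],[-0.007,0,0],[-0.007,0,0],[-0.007,0,0]]}'
python3 - <<'E'
from h import *
s,p,r=pose(); print(p,tilt(),s['qvel'].round(2) if hasattr(s['qvel'],'round') else '')
im=eyes.camera("scene"); cv2.imwrite("pics/s3.png",cv2.resize(im[120:230,250:360,::-1],None,fx=5,fy=5))
for a in (.8,.9,1.0):print(a,tcp(a,tt(a),.025))
arc(np.arange(1.06,1.65,.08))
E
```

```text
t: 6.18
eef_pos: [0.4887, 0.0001, 0.1751]
eef_rot: [-0.113, 0.698, -0.698, 0.113]
contact_force: [-0.4, -0.1, -0.4]
grip_width: 0.0008
[4.88681306e-01 8.51484937e-05 1.75088792e-01] 0.3221132502408038 [ 0.03 -0.   -0.18 -0.08  0.24  0.1 ]
0.8 [np.float64(0.4756594132476931), 0.0, np.float64(0.16279763806334008)]
0.9 [np.float64(0.4817124930382073), 0.0, np.float64(0.168560712461304)]
1.0 [np.float64(0.4882979829612149), 0.0, np.float64(0.17368701974492845)]
{"dp": [[-0.0001, -0.0028, 0.0002], [0.0, -0.0065, -0.0013], [0.0, -0.0066, -0.0008], [0.0, -0.0062, -0.0004], [0.0, -0.0051, -0.0001], [0.0, -0.005, 0.0001], [0.0, -0.005, 0.0004], [0.0, -0.0049, 0.0007]], "rotation": [[-0.006, -0.0, 0.0], [-0.007, 0.0, 0.0], [-0.007, 0.0, 0.0], [-0.013, 0.0, 0.0], [-0.016, 0.0, 0.0], [-0.016, 0.0, 0.0], [-0.016, 0.0, 0.0], [-0.016, 0.0, 0.0]]}
```

View pics/s3.png

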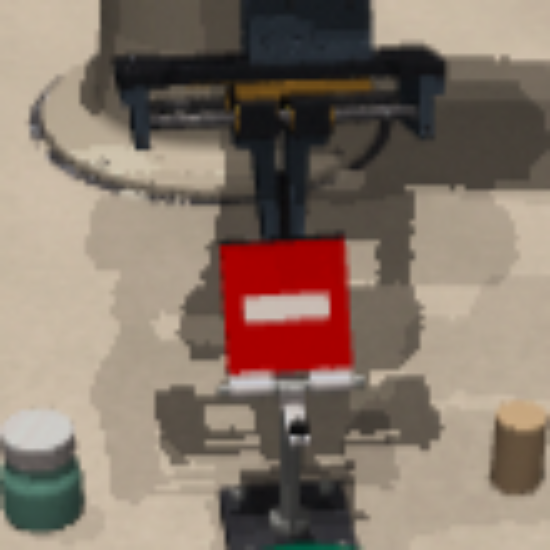

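The flag has risen to about 1 rad with the fingers behind it. I continue past upright.

```bash
python3 -m jog '{"dp":[[0,-0.004,0],[0,-0.0065,-0.001],[0,-0.0065,-0.001],[0,-0.006,0],[0,-0.005,0],[0,-0.005,0],[0,-0.005,0.0005],[0,-0.005,0.0005]],"rotation":[[-0.006,0,0],[-0.007,0,0],[-0.007,0,0],[-0.013,0,0],[-0.016,0,0],[-0.016,0,0],[-0.016,0,0],[-0.016,0,0]]}'
python3 - <<'E'
from h import *
s,p,r=pose(); print(p,tilt())
im=eyes.camera("scene"); cv2.imwrite("pics/s4.png",cv2.resize(im[120:230,250:360,::-1],None,fx=5,fy=5))
for a in (1.5,1.6,1.7):print(a,tcp(a,tt(a),.025))
arc(np.arange(1.70,2.3,.08))
E
```

```text
t: 7.22
eef_pos: [0.533, 0.0, 0.1893]
eef_rot: [-0.077, 0.703, -0.703, 0.077]
contact_force: [-0.8, -0.2, -0.7]
grip_width: 0.0001
[5.32974797e-01 1.67585642e-05 1.89287723e-01] 0.2181439280302038
1.5 [np.float64(0.5222419586484597), 0.0, np.float64(0.18800687120223605)]
1.6 [np.float64(0.5284555135831326), 0.0, np.float64(0.18876790632662996)]
1.7 [np.float64(0.5346810823962447), 0.0, np.float64(0.18894034046971922)]
{"dp": [[-0.0001, -0.0005, 0.0007], [0.0, -0.0048, 0.0013], [0.0, -0.0047, 0.0016], [0.0, -0.0046, 0.0018], [0.0, -0.0044, 0.0021], [0.0, -0.0043, 0.0023], [0.0, -0.0041, 0.0026], [0.0, -0.0039, 0.0028]], "rotation": [[-0.011, -0.0, 0.0], [-0.016, 0.0, 0.0], [-0.016, 0.0, 0.0], [-0.016, 0.0, 0.0], [-0.016, 0.0, 0.0], [-0.016, 0.0, 0.0], [-0.016, 0.0, 0.0], [-0.016, 0.0, 0.0]]}
```

View pics/s4.png

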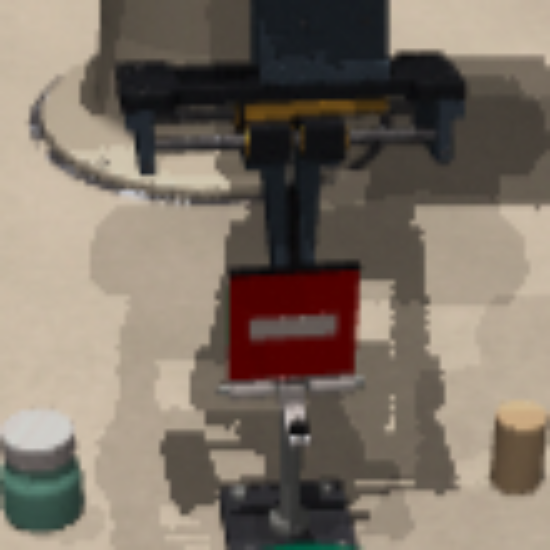

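```bash
python3 -m jog '{"dp":[[0,-0.004,0.001],[0,-0.005,0.001],[0,-0.005,0.0015],[0,-0.005,0.002],[0,-0.0045,0.002],[0,-0.0045,0.0025],[0,-0.004,0.0025],[0,-0.004,0.003]],"rotation":[[-0.012,0,0],[-0.016,0,0],[-0.016,0,0],[-0.016,0,0],[-0.016,0,0],[-0.016,0,0],[-0.016,0,0],[-0.016,0,0]]}'
python3 - <<'E'
from h import *
s,p,r=pose(); print(p,tilt())
im=eyes.camera("scene"); cv2.imwrite("pics/s5.png",cv2.resize(im[120:230,250:360,::-1],None,fx=5,fy=5))
for a in (2.1,2.2,2.3,2.4):print(a,tcp(a,tt(a),.025))
arc(np.arange(2.38,3.0,.08))
E
```

```text
t: 8.28
eef_pos: [0.5742, -0.0001, 0.1793]
eef_rot: [-0.03, 0.706, -0.706, 0.03]
contact_force: [-2.0, -0.7, 0.5]
grip_width: 0.0004
[ 5.74205778e-01 -1.00367911e-04  1.79287284e-01] 0.0856018632561393
2.1 [np.float64(0.5585533785276865), 0.0, np.float64(0.18387828007511955)]
2.2 [np.float64(0.5639871450997517), 0.0, np.float64(0.18125769714425224)]
2.3 [np.float64(0.5691038391640474), 0.0, np.float64(0.1781470337722989)]
2.4 [np.float64(0.5738569314951852), 0.0, np.float64(0.17458096581189608)]
{"dp": [[-0.0002, 0.0022, 0.0035], [0.0, -0.0034, 0.0033], [0.0, -0.0031, 0.0035], [0.0, -0.0029, 0.0037], [0.0, -0.0026, 0.0038], [0.0, -0.0024, 0.004], [0.0, -0.0021, 0.0041], [0.0, -0.0018, 0.0042]], "rotation": [[-0.017, -0.0, -0.0], [-0.016, 0.0, 0.0], [-0.016, 0.0, 0.0], [-0.016, 0.0, 0.0], [-0.016, 0.0, 0.0], [-0.016, 0.0, 0.0], [-0.016, 0.0, 0.0], [-0.016, 0.0, 0.0]]}
```

View pics/s5.png

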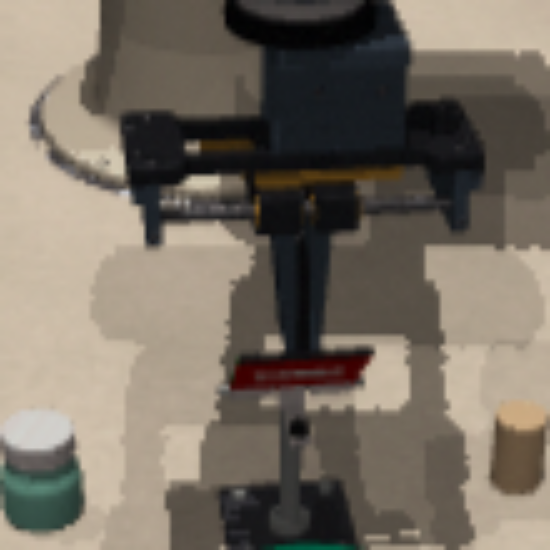

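Now past upright (θ≈2.3), with the fingertips still on the face. I carry on down the far side.

```bash
python3 -m jog '{"dp":[[0,-0.002,0.004],[0,-0.003,0.004],[0,-0.003,0.004],[0,-0.003,0.004],[0,-0.002,0.004],[0,-0.002,0.004]],"rotation":[[-0.018,0,0],[-0.018,0,0],[-0.018,0,0],[-0.018,0,0],[-0.018,0,0],[-0.018,0,0]]}'
python3 - <<'E'
from h import *
s,p,r=pose(); t=tilt(); print(p,t)
c=p[[0,2]]+.025*d(t)+.016*f(t)-piv; print(np.hypot(*c),np.pi-np.arctan2(c[1],c[0]))
im=eyes.camera("scene"); cv2.imwrite("pics/s6.png",cv2.resize(im[120:230,250:360,::-1],None,fx=5,fy=5))
for a in (2.8,2.9,3.0,3.1,3.14):print(a,tcp(a,tt(a),.02))
E
```

```text
t: 9.07
eef_pos: [0.592, -0.0002, 0.1542]
eef_rot: [-0.011, -0.707, 0.707, 0.01]
contact_force: [0.6, -0.1, 0.1]
grip_width: 0.0007
[ 5.92045586e-01 -1.83679962e-04  1.54204810e-01] -0.029439569592817613
0.06029071531773861 2.8254477078481015
2.8 [np.float64(0.5931521667991172), 0.0, np.float64(0.15827851370091472)]
2.9 [np.float64(0.5956767090419897), 0.0, np.float64(0.1526182384475458)]
3.0 [np.float64(0.597601173103564), 0.0, np.float64(0.14677715655617285)]
3.1 [np.float64(0.5989113931907375), 0.0, np.float64(0.1408165297949161)]
3.14 [np.float64(0.5990457748413894), 0.0, np.float64(0.138299012358266)]
```

View pics/s6.png

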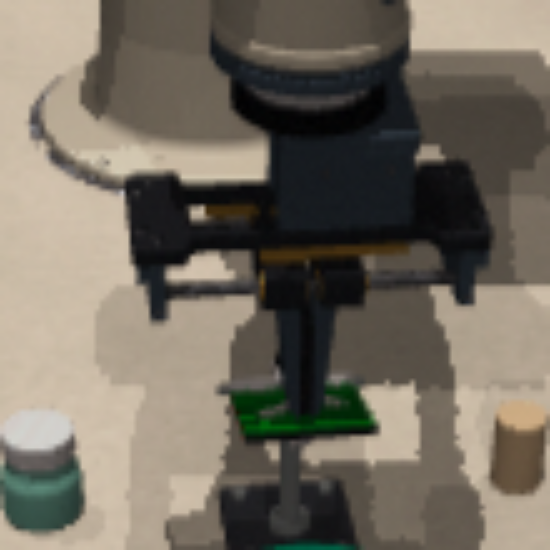

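The green face is showing and the flag is nearly down (θ≈2.85). The last 16 mm go gently, with a force check.

```bash
python3 -m jog '{"dp":[[0,-0.002,0.004],[0,-0.001,0.004],[0,-0.001,0.003],[0,0,0.002]],"rotation":[[-0.015,0,0],[-0.015,0,0],[-0.015,0,0],[0,0,0]]}'
python3 -m jog '{"dp":[[0,0,0.0015],[0,0,0.001]],"rotation":[[0,0,0],[0,0,0]]}'
```

```text
t: 9.62
eef_pos: [0.5959, -0.0002, 0.1395]
eef_rot: [-0.028, -0.706, 0.707, 0.028]
contact_force: [-0.1, -0.1, 0.8]
grip_width: 0.0006
t: 9.88
eef_pos: [0.5958, -0.0002, 0.1376]
eef_rot: [-0.028, -0.707, 0.707, 0.027]
contact_force: [-3.2, 0.7, 16.8]
grip_width: 0.0005
```

The force rose to 17 N, so the flag is on its stop. I lift off and check.

```bash
python3 -m jog '{"dp":[[0,0,-0.003],[0,0,-0.01],[0,0,-0.03],[0,0.02,-0.04],[0,0.04,-0.04],[0,0.04,-0.02],[0,0.04,0],[0,0.03,0]],"rotation":[[0,0,0],[0,0,0],[0,0,0],[0,0,0],[0,0,0],[0,0,0],[0,0,0],[0,0,0]]}'
python3 - <<'E'
from h import *
s,p,r=pose(); print(p,tilt())
for n in ("scene","top","wrist"):
    im=eyes.camera(n); cv2.imwrite(f"pics/{n}f.png",im[:,:,::-1])
im=cv2.imread("pics/scenef.png"); cv2.imwrite("pics/sfz.png",cv2.resize(im[170:250,240:420],None,fx=4.4,fy=4.4,interpolation=cv2.INTER_CUBIC))
im=cv2.imread("pics/topf.png"); cv2.imwrite("pics/tfz.png",cv2.resize(im[180:270,200:450],None,fx=3.2,fy=3.2,interpolation=cv2.INTER_CUBIC))
E
```

```text
t: 10.88
eef_pos: [0.4341, -0.0003, 0.3014]
eef_rot: [-0.027, -0.707, 0.707, 0.026]
contact_force: [1.0, 0.5, -0.1]
grip_width: 0.0004
[ 4.34099634e-01 -2.57061068e-04  3.01402197e-01] -0.07424130108727987
```

View pics/sfz.png

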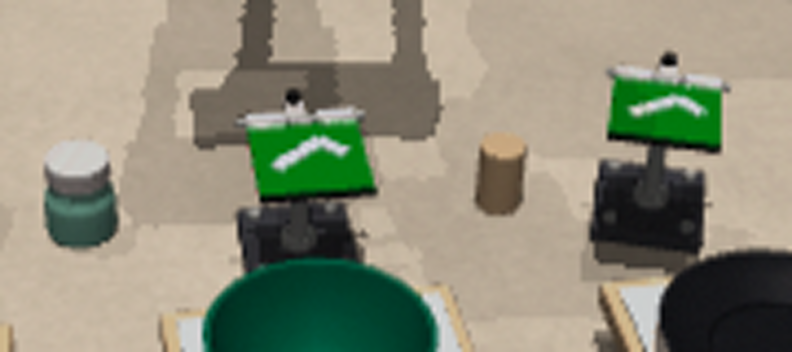

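View pics/wristf.png

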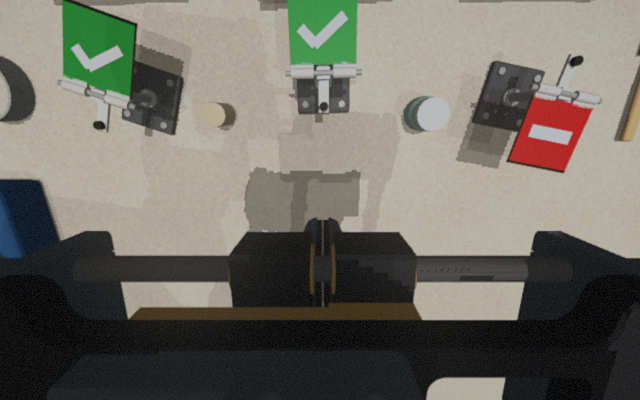

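View pics/topf.png

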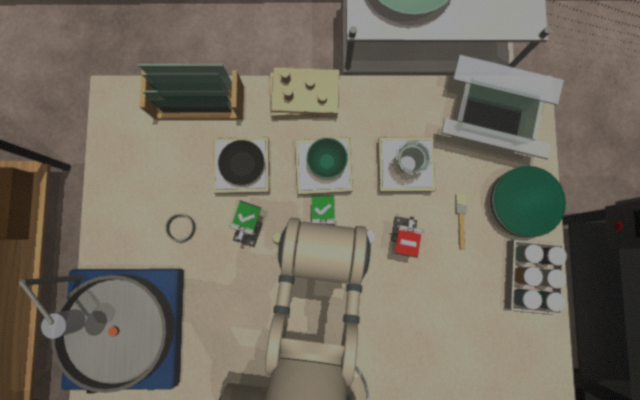

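Run:
```python
import cv2
im=cv2.imread("pics/topf.png"); cv2.imwrite("pics/tz2.png",cv2.resize(im[180:240,295:355],None,fx=9,fy=9,interpolation=cv2.INTER_CUBIC))
im=cv2.imread("pics/scenef.png"); cv2.imwrite("pics/sz2.png",cv2.resize(im[185:225,285:335],None,fx=12,fy=12,interpolation=cv2.INTER_CUBIC))
```

```text
(no output)
```

View pics/tz2.png

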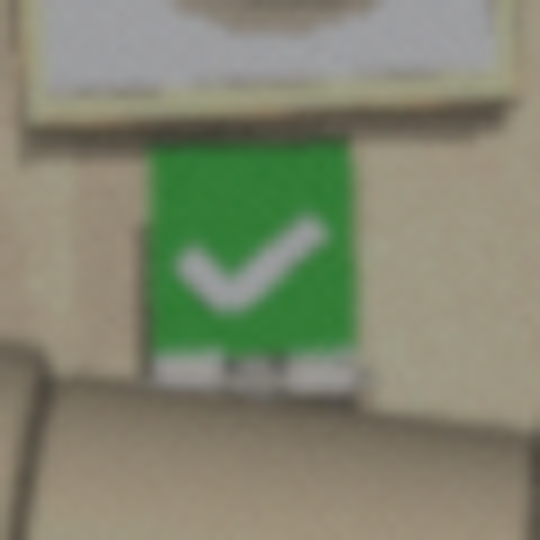

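View pics/sz2.png

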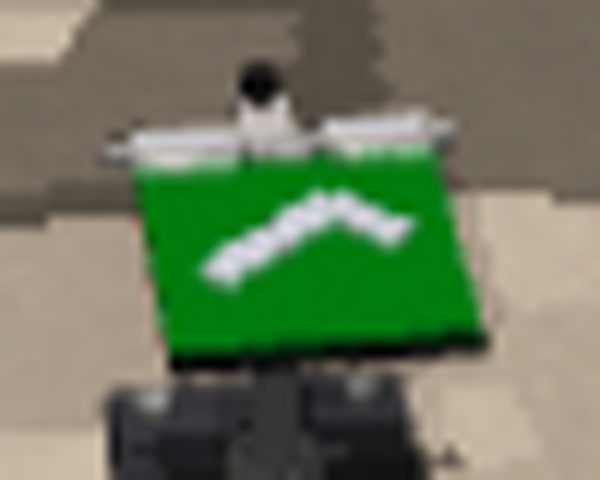

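Run:
```python
from h import *
def tri(a,b):
    X=cv2.triangulatePoints(P("top"),P("scene"),np.array(a,float).reshape(2,1),np.array(b,float).reshape(2,1)); return (X[:3]/X[3]).ravel()
T=lambda x,y:(295+x/9-.5,180+y/9-.5); S=lambda x,y:(285+x/12-.5,185+y/12-.5)
# green corners (green area, left of top = +y = right in scene)
pl=tri(T(155,352),S(442,150)); pr=tri(T(356,352),S(133,168)); fl=tri(T(152,143),S(482,335)); fr=tri(T(352,143),S(170,355))
print(pl,pr,fl,fr); a=(fl+fr)/2-(pl+pr)/2; print(np.linalg.norm(a),"elev",np.arcsin(a[2]/np.linalg.norm(a)))
# change elsewhere between initial and final top views
A=cv2.imread("pics/top0.png").astype(int);B=cv2.imread("pics/topf.png").astype(int)
D=(abs(A-B).max(2)>45).astype(np.uint8); D[255:]=0
n,l,st,c=cv2.connectedComponentsWithStats(D)
print([x.tolist() for x in st[1:] if x[4]>12])
```

```text
[0.56064971 0.03458021 0.1124071 ] [ 0.560282   -0.03545393  0.11193568] [0.63225772 0.03448406 0.11145558] [ 0.63212319 -0.0342818   0.11114691]
0.07173190102458307 elev -0.012130813112072236
[[310, 195, 25, 25, 464], [291, 218, 13, 37, 103], [310, 223, 55, 32, 770], [278, 226, 9, 29, 121], [363, 231, 8, 24, 92], [359, 235, 7, 11, 31]]
```

Run:
```python
from workcell import arm
print(arm.sign_off(), arm.get_state()['t'])
```

```text
the job is handed in; nothing more can be done
the job is handed in; nothing more can be done
```

The green bowl's flag now lies flat on the far side with its green face up, and I have handed the job in. I pushed it over with the closed fingertips in one slow arc, without gripping it. I stopped when the force rose to about 17 N at the flag's stop, then lifted clear. The last clock reading before I handed in was 10.88 s of the 42 s allowed.

**Flag:** After I let go, measuring the flag from the two fixed cameras put it within about 0.7° of level, which is within the measuring error.

**Rest of the bench:** The vase flag is still red, the dish flag is still green, and the glass looks unmoved. Comparing the top view before and after showed changes only at the flag, under the arm and in shadow. That comparison left out the near part of the bench, where the arm is. The arm hid the kiln prop and most of the jar from the top camera, but both still stand between the flags in the scene and wrist views.

**Problem on the way:** My first approach tilted the gripper too far, close to a wrist joint's limit. I backed off to a smaller tilt before touching anything.

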